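# Hand out the stacked flour sub-samples to their analyses

### The job

The four sub-samples of one flour sample have come from the prep room in a stack; take it apart and set each upright where its analysis starts: the lidded porcelain crucible in the middle of the hotplate, the grey-capped jar in the middle of the empty front row of the storage tray, the black sample cup centred over the window of the infrared analyser, and the aluminium moisture tin in the middle of the balance pan. Set each down gently without dropping or tipping anything, leave the beaker and the amber bottle where they are, and let go of everything at the end.

Things in the scene. Friction and masses are not known exactly. Their poses are not given: they have to be found in the camera images.
- crucible_center (a point): Lidded white porcelain crucible (lid stays on), top of the stack, its underside 94 mm above the bench. Round: straight upper wall 42 mm across (20 to 34 mm above its underside), curving in to a 28 mm foot; 38 mm high with the lid, plus a 9 mm knob. About 50 g. The point is its centre, 19 mm above its underside; z up.
- jar_center (a point): Plastic jar for the retained sample: white body, ribbed grey screw cap, round, 48 mm across, 42 mm high, about 60 g. In the stack, under the crucible, its underside 52 mm above the bench (five like it already stand in the tray). The point is its centre, 21 mm above its underside; z up.
- cup_center (a point): The infrared sample cup: a flat black ring with an aluminium backing disc on top and a glass floor, closed, 58 mm across, 22 mm high, about 80 g. Third from the top, on the tin; its underside stands 30 mm above the bench. The point is its centre, 11 mm above its underside; z is up.
- tin_center (a point): The aluminium moisture tin with slip lid: plain flat metal, round, 68 mm across, 30 mm high, about 90 g. The bottom of the stack, standing on the bench. The point is its centre, 15 mm above its underside; z is up.
- hotplate_top (a point): The hotplate (cold): white housing with two black knobs on its front face, square bare aluminium plate 135 mm by 135 mm on top, 82 mm above the bench. Fixed. The point is the middle of the plate's upper face; z up, x away from the knobs.
- tray_free (a point): Storage tray: low, aluminium, 215 by 180 mm, floor 4 mm thick, rim 11 mm high. Five jars (48 mm across, tops 46 mm above the bench) stand in its two back rows; the front row, on the robot's side, is empty. All fixed. The point: on the tray floor in the middle of the empty row, 73 mm from the middle jar's axis, 53 mm from the front rim, 86 mm from the side rims; z up, x towards the jars.
- nir_window (a point): Infrared analyser: white box 180 mm wide, 235 mm deep, raised rear part 134 mm high with a dark display; on the front of its top a black round plate 84 mm across with a dark red window 33 mm across in its middle. Fixed. The point: the window's middle on the plate's top, 103 mm above the bench and 70 mm in front of the raised part; z up, x towards the raised part.
- balance_pan (a point): The compact balance: white, 150 mm wide and 185 mm deep, display at the front, round steel pan 110 mm across whose top is 48 mm above the bench. Fixed, and the pan does not give. The point is the middle of the pan's upper face; z up, x away from the display.
- beaker: Bystander, loose, leave alone: small glass beaker, 51 mm across (54 mm at the lip), 62 mm high, with a white plastic rod in it that stands up to 87 mm. Origin: centre of its underside; z up.
- reagent: Bystander, loose, leave alone: amber reagent bottle with a black cap, 48 mm across, 95 mm high. Origin: centre of its underside; z up.
Mind the look-alikes: they are no part of the job. Of the things shaped like the part that bears crucible_center, the white one is meant. Leave any turquoise look-alike of the part that bears jar_center alone.

How it is judged (in metres and radians):
At the end, for the whole second after the job is handed in: Tin on the balance pan, crucible on the hotplate, jar on the tray floor, each within 15 mm of its place's point, cup within 12 mm of the analyser window's middle; each resting on that surface (height within 4 mm), upright within 0.1 rad, released and still (under 0.02 m/s) (horizontal distance between tin_center and balance_pan below 0.015 m and z of tin_center in the frame of balance_pan between 0.011 and 0.019 m and angle between each of tin_center, cup_center, crucible_center, jar_center's own z axis and vertical below 0.1 rad and linear speed of each of tin, cup, crucible, jar below 0.02 m/s and contact force between each of tin, cup, crucible, jar and the fingers below 0.05 N and horizontal distance between cup_center and nir_window below 0.012 m and z of cup_center in the frame of nir_window between 0.007 and 0.015 m and horizontal distance between crucible_center and hotplate_top below 0.015 m and z of crucible_center in the frame of hotplate_top between 0.015 and 0.023 m and horizontal distance between jar_center and tray_free below 0.015 m and z of jar_center in the frame of tray_free between 0.017 and 0.025 m); the robot touches nothing.
It fails at once if one of the four sub-samples is tipped over (more than 35 degrees) (angle between any of tin_center, cup_center, crucible_center, jar_center's own z axis and vertical above 0.61 rad).
It fails at once if one of the four is dropped (falls more than about 25 mm free of the fingers) ((linear speed of tin above 0.7 m/s and contact force between tin and the fingers below 0.05 N) or (linear speed of cup above 0.7 m/s and contact force between cup and the fingers below 0.05 N) or (linear speed of crucible above 0.7 m/s and contact force between crucible and the fingers below 0.05 N) or (linear speed of jar above 0.7 m/s and contact force between jar and the fingers below 0.05 N)).
It fails at once if the beaker or the amber bottle is moved more than 30 mm (distance of any of beaker, reagent from where it was at the start of the episode above 0.03 m).
It also fails if it takes over 112 s, if anything falls off the work surface, if the arm or the gripper's body presses on something with over 40 N, if the wrist force passes 120 N, or if a joint passes its speed limit or range.

### The arm

A 6-joint arm with a two-finger parallel gripper is mounted at the origin on the work surface. World frame = base frame: x ahead of the robot, y to its left, z up, the work surface at z = 0. Lengths are in mm, angles in rad, forces in N, time in s.
With the tool pointing down it reaches from about 350 to 875 mm from the base axis. Payload 4.2 kg.
Tool frame: the origin (TCP) lies at the very end of the fingers, on their centre line; the grasp point (between the pads) lies 19 mm behind it; z points along the fingers, y is the line along which they close (so a half turn about z gives the same grasp; the last joint's range is limited). The gripper opens to 85 mm and grips with 20 to 120 N. Pads are 22 mm wide; open, the fingers measure 114 mm over their backs; the gripper's body (76 mm by 85 mm) begins 54 mm behind the grasp point. The pads swing forward as they close: fully open they stand 13 mm farther back than shut.
Start: joints at [1.485, 0.385, 0.008, 0, -1.194, -0.259], TCP at [211.222, 588.204, 193.712] pointing down, gripper open.
Joint ranges: [-3.14, 3.14], [-1.21, 2.06], [-1.07, 1.41], [-3.16, 2.05], [-2.99, -0.16], [-3.1, 3.1]. Speed limits (rad/s): [2.79, 2.79, 3.14, 3.14, 3.14, 3.14].

### API

Orientations are given as a unit quaternion [x, y, z, w].
In Python, from bench import read_state, get_image, camera_model, job_done gives the robot as it stands.
- The arm moves only by the shell command python3 -m handwheel 'ROWS'. ROWS is JSON, a list of rows, each a list of 7 numbers: the shift along the tool's x, y, z in m, then the turn, a rotation vector about the tool's x, y, z in rad, then the gripper's target within -1 to 1 (fully open at 1, half-way at 0, shut at -1). In form: [[dx, dy, dz, wx, wy, wz, jaw], ...]. A call has 1 to 10 rows; each row is the pose to reach, as a shift and turn from the pose commanded when the call began, along the tool's axes at that moment; what a row does not reach only later rows make up. A row lasts 1/8 s, in which the tool goes at most 62.5 mm and 10.7 degrees, less where a joint would pass 70% of its speed; a pose out of reach is approached as far as the arm can. A call with a gripper value outside its range is refused whole. The fingers move at their own pace and stop on an object; the grip force is fixed at half the most. Time passes only in rows, so rows that repeat a pose let the fingers close. It gives the time, the measured TCP pose, the force, the opening and the grip force at its end, in the units of the state.
- read_state(): the state, without advancing time (a new reading comes with each control period).
- get_image(name): name is "scene" or "side" or "wrist"; returns (picture, depth): 384x512x3 uint8, blue, green, red; 384x512 float32, mm along the optical axis (not along the pixel's ray), 0 where there is no reading.
- camera_model(name): a dict with "K" (3x3 intrinsics, pixels), "rvec" (rotation vector, rad) and "tvec" (3), from world to camera coordinates, as OpenCV has them; the wrist camera has in their place "hand_eye" (4x4, takes a point from camera to tool coordinates, whose origin is the TCP and whose axes are the flange's). Camera axes: x right, y down, z forward; pixel columns grow to the right and rows downward; lengths in mm; the calibration is good to about 2 mm. A picture is of the moment at which its call begins: read the wrist's pose just before it. camera_model takes no time and is no camera call.
- job_done(): hands the job in; it is judged then, once.
The state is a dict: "clock": time; "joints": joint angles; "joint_vel": joint speeds; "joint_efforts": joint torques, N m; "position": TCP position; "ee_rot": TCP orientation; "contact_force": force on the tool from outside, world axes, zero at the start; "wrist_torque": the same for the moment, N m; "gripper_width": finger opening in mm; "grasp_force": force on a finger pad.
Only numpy, scipy, OpenCV 4.12 (cv2) and the standard library are available. Lean on these libraries where they do the work, as an engineer would, in place of code of your own. Each camera call takes 0.05 s, during which the arm holds its last target. There are 200 camera calls.

## Working session

There is one attempt and no reset: what is moved stays moved. The work goes in short steps, Python scripts to look and compute and a shell command to move; the robot and the scene stay as the last step left them, time stands still between calls to the robot, and variables do not carry over. Pictures are saved under pics/ and viewed, at most 16 in all, crops included, and the job is handed in when it is done.

```bash
mkdir -p pics; ls; cat > h.py <<'E'
import numpy as np, cv2
from scipy.spatial.transform import Rotation as R
from bench import *
def w2c(name, st=None):
    m=camera_model(name); K=np.array(m["K"],float)
    if "hand_eye" in m:
        T=np.eye(4); T[:3,:3]=R.from_quat(st["ee_rot"]).as_matrix(); T[:3,3]=st["position"]
        C=T@np.array(m["hand_eye"]); return K,C[:3,:3],C[:3,3]
    r=cv2.Rodrigues(np.array(m["rvec"],float))[0]
    return K,r.T,-r.T@np.array(m["tvec"],float).ravel()
def ray(cam,u,v,z):
    K,Rm,c=cam; d=Rm@np.linalg.inv(K)@np.array([u,v,1.]); return c+d*(z-c[2])/d[2]
def proj(cam,p):
    K,Rm,c=cam; q=K@(Rm.T@(np.array(p,float)-c)); return q[:2]/q[2]
def cloud(cam,d):
    K,Rm,c=cam; v,u=np.indices(d.shape); P=np.stack([u,v,np.ones_like(u)],-1)@np.linalg.inv(K).T*d[...,None]
    return P@Rm.T+c
E
python3 - <<'E'
from h import *
st=read_state(); print(st)
for n in ["scene","side","wrist"]:
    i,d=get_image(n); cv2.imwrite(f"pics/{n}0.png",i); np.savez(f"{n}0.npz",i=i,d=d); print(n,w2c(n,st))
a=cv2.imread("pics/scene0.png");b=cv2.imread("pics/side0.png")
E
```

```text
pics
{'clock': 0.0, 'joints': array([ 1.48459825e+00,  3.85576552e-01,  6.57665848e-03, -4.72668745e-04,
       -1.19396621e+00, -2.58598028e-01]), 'joint_vel': array([-0.00073581,  0.00038789, -0.00068937,  0.00027526,  0.00112355,
        0.00156272]), 'joint_efforts': array([ 7.00911660e-04, -3.92284012e+01,  1.88402045e+01,  4.18611377e+00,
       -4.59689458e-03, -1.13469063e-06]), 'position': array([211.02175287, 587.58112591, 192.59425641]), 'ee_rot': array([ 9.85160659e-01, -1.71631148e-01, -1.25440598e-04,  1.09977035e-03]), 'contact_force': array([-0.01469843,  0.65056658, -0.24386901]), 'wrist_torque': array([ 0.03958725,  0.08182932, -0.00236236]), 'grasp_force': 0.0, 'gripper_width': 85.66471380037359}
scene (array([[368.50720616,   0.        , 262.54746218],
       [  0.        , 368.50720616, 190.97299869],
       [  0.        ,   0.        ,   1.        ]]), array([[ 0.55015647,  0.44431975, -0.7070416 ],
       [ 0.83481377, -0.27201432,  0.47863784],
       [ 0.0203428 , -0.85357377, -0.52057468]]), array([1132.27020104, -421.09476617,  587.12573153]))
side (array([[474.39886691,   0.        , 253.50764416],
       [  0.        , 474.39886691, 203.0981743 ],
       [  0.        ,   0.        ,   1.        ]]), array([[-0.96781626, -0.14377997,  0.20654055],
       [-0.25061362,  0.47596061, -0.84300315],
       [ 0.0229018 , -0.86763404, -0.49667564]]), array([ 268.83821226, 1004.3652123 ,  684.99524838]))
wrist (array([[331.12049194,   0.        , 255.50763535],
       [  0.        , 331.12049194, 186.20837554],
       [  0.        ,   0.        ,   1.        ]]), array([[-0.3385516 , -0.8889928 , -0.30834172],
       [-0.94094305,  0.3209008 ,  0.10792985],
       [ 0.00299824,  0.32667182, -0.94513308]]), array([291.14346075, 561.07119212, 371.87903204]))
```

View pics/scene0.png

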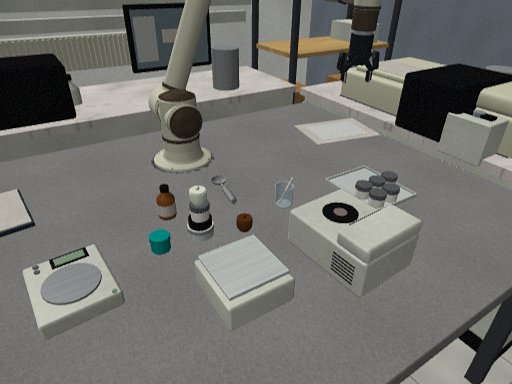

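View pics/side0.png

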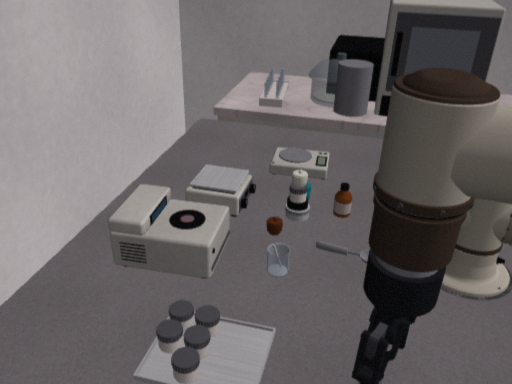

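View pics/wrist0.png

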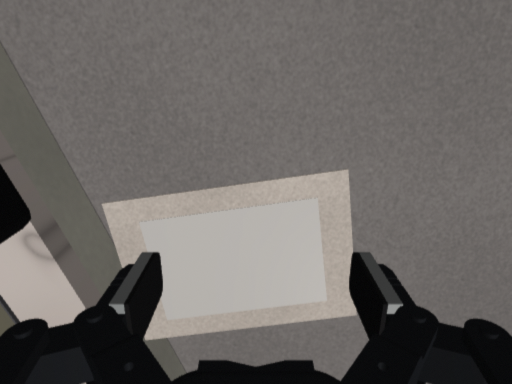

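The scene view shows the stack at about (200,212), with the white crucible on top at (198,195). The balance pan is at (71,283), the hotplate at (243,268), the analyser window at (341,212) and the tray at (370,187). Look-alikes are the brown crucible at (245,222) and the turquoise jar at (160,242). The white crucible and grey-capped jar in the stack fit the description. I'll confirm them in the close wrist crop.

```bash
python3 - <<'E'
from h import *
cams={n:w2c(n) for n in("scene","side")}
D={n:np.load(n+"0.npz") for n in cams}
guess={"window":(("scene",341,212,103),("side",187,219,103)),"pan":(("scene",71,283,48),("side",296,156,48)),
"stacktop":(("scene",198,190,136),("side",299,174,136)),"plate":(("scene",243,268,82),("side",221,180,82)),
"beaker":(("scene",285,200,0),("side",278,272,0)),"reagent":(("scene",167,215,0),("side",343,212,0)),"brown":(("scene",245,230,0),("side",275,232,0)),"turq":(("scene",160,248,0),("side",308,200,0))}
for k,g in guess.items():
    print(k,[np.round(ray(cams[n],u,v,z)).tolist() for n,u,v,z in g])
# depth based plane regions
for n,c in cams.items():
    P=cloud(c,D[n]["d"]); ok=D[n]["d"]>0; I=D[n]["i"]; ctr={}
    for nm,z,tol,(cx,cy),r in [("plate",82,4,ray(c,*([243,268,82] if n=="scene" else [221,180,82]))[:2],110),
             ("pan",48,4,ray(c,*([71,283,48] if n=="scene" else [296,156,48]))[:2],60)]:
        m=ok&(abs(P[...,2]-z)<tol)&(np.hypot(P[...,0]-cx,P[...,1]-cy)<r)
        q=P[m][:,:2].astype(np.float32); print(n,nm,m.sum(),cv2.minAreaRect(q) if len(q) else 0, np.median(P[m][:,2]))
    # dark caps of tray jars
    m=(ok&(abs(P[...,2]-46)<3)&(I.max(-1)<110)).astype(np.uint8)
    nn,l,s,ce=cv2.connectedComponentsWithStats(m)
    for j in range(1,nn):
        if s[j,4]>40: print(n,"z46",s[j],np.round(ray(c,*ce[j],46)))
    # window black disc
    m=(ok&(abs(P[...,2]-103)<5)&(I.max(-1)<60)).astype(np.uint8)
    nn,l,s,ce=cv2.connectedComponentsWithStats(m)
    for j in range(1,nn):
        if s[j,4]>80:
            ct=cv2.findContours((l==j).astype(np.uint8),0,1)[0][0]; pts=np.array([ray(c,*p,103)[:2] for p in ct[:,0]],np.float32)
            print(n,"disc",s[j],cv2.minEnclosingCircle(pts))
E
python3 - <<'E'
import cv2,numpy as np
a=cv2.imread('pics/scene0.png');b=cv2.imread('pics/side0.png')
c=np.hstack([cv2.resize(a[160:260,140:400],None,fx=3,fy=3,interpolation=2)])
d=cv2.resize(b[140:260,180:380],None,fx=2.3,fy=2.3); d=cv2.copyMakeBorder(d,0,0,0,780-d.shape[1],0)
cv2.imwrite('pics/crop1.png',np.vstack([c,d]))
E
```

```text
window [[648.0, 128.0, 103.0], [640.0, 133.0, 103.0]]
pan [[493.0, -438.0, 48.0], [478.0, -419.0, 48.0]]
stacktop [[437.0, -133.0, 136.0], [421.0, -111.0, 136.0]]
plate [[668.0, -149.0, 82.0], [639.0, -118.0, 82.0]]
beaker [[412.0, 147.0, 0.0], [418.0, 137.0, 0.0]]
reagent [[304.0, -174.0, 0.0], [297.0, -183.0, 0.0]]
brown [[474.0, -28.0, 0.0], [461.0, -26.0, 0.0]]
turq [[426.0, -239.0, 0.0], [404.0, -223.0, 0.0]]
scene plate 3250 ((653.4163818359375, -141.6783447265625), (134.7175750732422, 137.4564666748047), 89.96795654296875) 82.17217755972112
scene pan 1854 ((489.22747802734375, -437.4298095703125), (108.81161499023438, 108.56694793701172), 61.3848991394043) 48.44644725387627
scene z46 [  0 122  35   8  49] [-498. -462.   46.]
scene z46 [356 171  44  26 531] [544. 394.  46.]
scene z46 [189 218  23   9  45] [ 448. -136.   46.]
scene z46 [364 252  50  33  88] [799. 131.  46.]
scene z46 [331 261  22  18  43] [751.  44.  46.]
scene z46 [ 47 275  55  30  92] [ 533. -431.   46.]
scene z46 [232 285  63  33 133] [ 732. -145.   46.]
scene disc [  0 101  73  14 191] ((-501.50250244140625,
[... 468 characters left out ...]
97656) 46.193476773005045
side z46 [279 148  31  15 146] [ 482. -420.   46.]
side z46 [240 182  15  21  49] [ 569. -134.   46.]
side z46 [185 194  52  11 103] [653. -66.  46.]
side z46 [287 198  21   9  44] [ 421. -109.   46.]
side z46 [112 249  96  17 200] [672. 220.  46.]
side z46 [268 256  22   7  45] [418. 151.  46.]
side z46 [451 261  29  11  71] [10. 60. 46.]
side z46 [169 301  24  17 268] [567. 360.  46.]
side z46 [195 306  25  18 294] [513. 361.  46.]
side z46 [157 320  25  19 318] [567. 416.  46.]
side z46 [184 325  26  20 324] [514. 416.  46.]
side z46 [171 347  28  23 395] [514. 472.  46.]
side disc [170 210  35  19 444] ((640.3431396484375, 132.18479919433594), 41.48513412475586)
```

View pics/crop1.png

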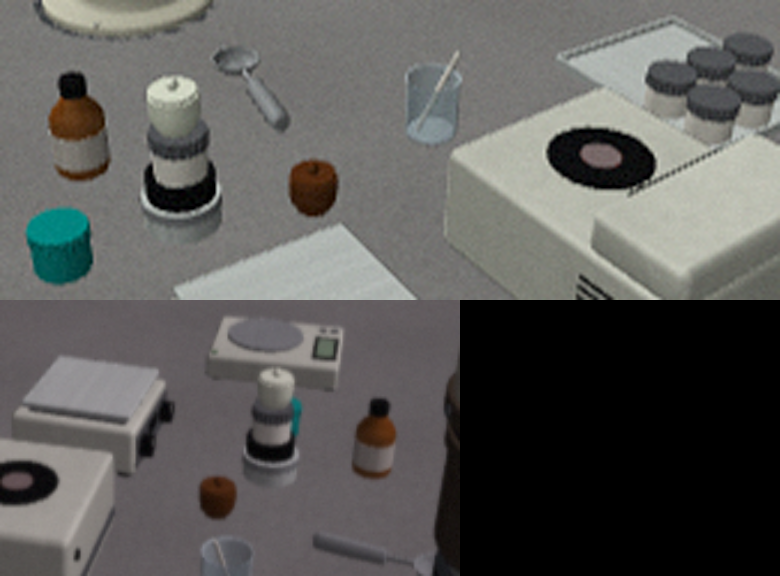

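Confirmed in the crop: the stack is white crucible, grey-capped jar, black cup and tin. The brown crucible at (313,187 crop) and the turquoise jar at (60,245 crop) are look-alikes. Next I'll survey the places with the wrist camera on the way to the stack.

```bash
python3 -m handwheel '[[0.274,0.086,-0.107,0,0,-0.345,1],[0.274,0.086,-0.107,0,0,-0.345,1],[0.274,0.086,-0.107,0,0,-0.345,1],[0.274,0.086,-0.107,0,0,-0.345,1],[0.274,0.086,-0.107,0,0,-0.345,1],[0.274,0.086,-0.107,0,0,-0.345,1],[0.274,0.086,-0.107,0,0,-0.345,1],[0.274,0.086,-0.107,0,0,-0.345,1]]'
cat > snap.py <<'E'
import sys
from h import *
def snap(t):
    st=read_state(); i,d=get_image("wrist"); np.savez(t+".npz",i=i,d=d,ee_rot=st["ee_rot"],position=st["position"]); cv2.imwrite(f"pics/{t}.png",i)
    print(t,st["clock"],st["position"].round(1),st["ee_rot"].round(4)); return w2c("wrist",st),i,d
if __name__=="__main__": snap(sys.argv[1])
E
python3 snap.py w_tray
```

```text
clock: 1.15
position: [439.0, 415.1, 299.8]
ee_rot: [1.0, 0.001, -0.001, 0.001]
contact_force: [-0.0, 0.1, -0.8]
gripper_width: 85.5
grasp_force: 0.0
w_tray 1.15 [439.  415.1 299.8] [ 1.e+00  9.e-04 -6.e-04  6.e-04]
```

```bash
python3 -m handwheel '[[0.205,0.286,0,0,0,0,1],[0.205,0.286,0,0,0,0,1],[0.205,0.286,0,0,0,0,1],[0.205,0.286,0,0,0,0,1],[0.205,0.286,0,0,0,0,1],[0.205,0.286,0,0,0,0,1],[0.205,0.286,0,0,0,0,1],[0.205,0.286,0,0,0,0,1]]' | head -2; python3 snap.py w_nir
python3 -m handwheel '[[0.006,0.269,0,0,0,0,1],[0.006,0.269,0,0,0,0,1],[0.006,0.269,0,0,0,0,1],[0.006,0.269,0,0,0,0,1],[0.006,0.269,0,0,0,0,1],[0.006,0.269,0,0,0,0,1]]' | head -2; python3 snap.py w_hot
python3 -m handwheel '[[-0.165,0.294,0,0,0,0,1],[-0.165,0.294,0,0,0,0,1],[-0.165,0.294,0,0,0,0,1],[-0.165,0.294,0,0,0,0,1],[-0.165,0.294,0,0,0,0,1],[-0.165,0.294,0,0,0,0,1],[-0.165,0.294,0,0,0,0,1]]' | head -2; python3 snap.py w_pan
python3 -m handwheel '[[-0.058,-0.311,0,0,0,0,1],[-0.058,-0.311,0,0,0,0,1],[-0.058,-0.311,0,0,0,0,1],[-0.058,-0.311,0,0,0,0,1],[-0.058,-0.311,0,0,0,0,1],[-0.058,-0.311,0,0,0,0,1],[-0.058,-0.311,0,0,0,0,1]]' | head -2; python3 snap.py w_stack
python3 - <<'E'
import cv2,numpy as np
I=[cv2.resize(cv2.imread(f'pics/w_{n}.png'),(400,300)) for n in('tray','nir','hot','pan')]
cv2.imwrite('pics/m.png',np.vstack([np.hstack(I[:2]),np.hstack(I[2:])]))
E
```

```text
clock: 2.2
position: [644.6, 129.7, 300.2]
w_nir 2.2 [644.6 129.7 300.2] [ 1.e+00  7.e-04 -5.e-04  1.e-04]
clock: 3.0
position: [651.0, -140.0, 300.7]
w_hot 3.0 [ 651.  -140.   300.7] [ 1.e+00 -0.e+00 -0.e+00 -2.e-04]
clock: 3.92
position: [486.5, -433.9, 300.7]
w_pan 3.925 [ 486.5 -433.9  300.7] [ 1.e+00  1.e-04  1.e-04 -1.e-04]
clock: 4.85
position: [428.5, -121.7, 301.2]
w_stack 4.85 [ 428.5 -121.7  301.2] [ 1.0e+00  2.1e-03  6.0e-04 -0.0e+00]
```

View pics/m.png

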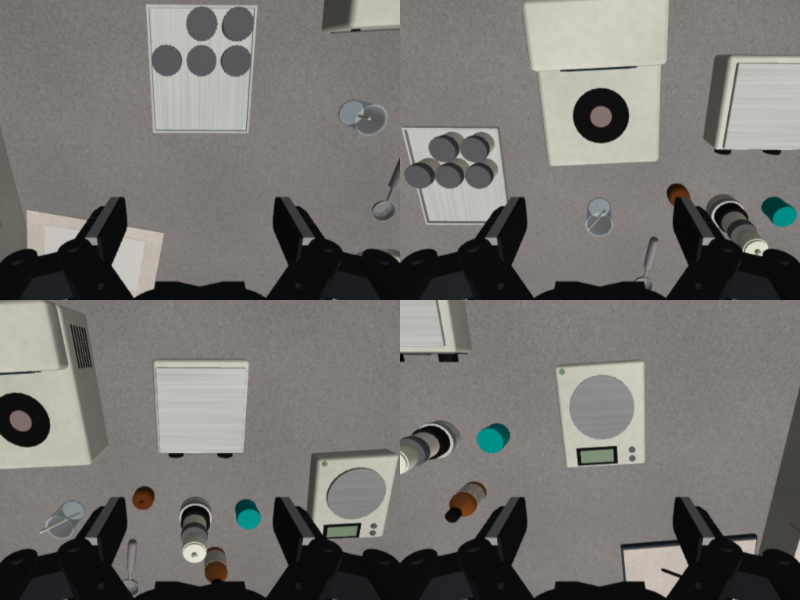

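View pics/w_stack.png

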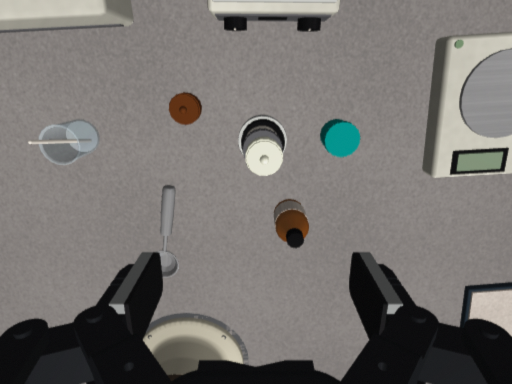

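The mosaic shows clear views of the tray with its empty front row (200,100), window (601,117), hotplate plate (200,410) and pan (602,406). The stack view has the crucible at (264,157), jar behind it, cup ring and tin at (264,138), bottle (291,225) and beaker (65,145).

```bash
cat > meas.py <<'E'
from h import *
def load(t):
    z=np.load(t+".npz"); return w2c("wrist",z),z["i"],z["d"]
def comps(t,z,tol,mask,minpx=200):
    c,i,d=load(t); P=cloud(c,d); m=(abs(P[...,2]-z)<tol)&(d>0)&mask(i)
    m[270:]=0
    m=cv2.morphologyEx(m.astype(np.uint8),cv2.MORPH_OPEN,np.ones((3,3)))
    n,l,s,ce=cv2.connectedComponentsWithStats(m)
    for j in range(1,n):
        if s[j,4]<minpx: continue
        ct=max(cv2.findContours((l==j).astype(np.uint8),0,1)[0],key=len)
        q=np.array([ray(c,*p,z)[:2] for p in ct[:,0].astype(float)],np.float32)
        M=cv2.moments(q[:,None]); 
        cc,r=cv2.minEnclosingCircle(q)
        print(t,z,"px",ce[j].round().tolist(),s[j,4],"poly centroid",np.round([M['m10']/M['m00'],M['m01']/M['m00']],1),"circ",np.round(cc,1),round(r,1),"rect",[np.round(x,2).tolist() for x in cv2.minAreaRect(q)],"zmed",np.median(P[l==j][:,2]).round(1))
E
python3 - <<'E'
from meas import *
any_=lambda i:np.ones(i.shape[:2],bool)
dark=lambda i:i.max(-1)<105
comps("w_tray",46,4,dark); 
comps("w_tray",4,3,lambda i:i.min(-1)>125,3000)
comps("w_nir",103,4,lambda i:i.max(-1)<60)
comps("w_nir",103,4,lambda i:(i.max(-1)>60)&(i.max(-1)<150),100)
comps("w_hot",82,4,any_)
comps("w_pan",48,4,lambda i:(i.max(-1)<185)&(i.min(-1)>100),1500)
comps("w_stack",132,6,any_); comps("w_stack",94,4,any_,60); comps("w_stack",52,5,dark,60);comps("w_stack",30,5,lambda i:i.min(-1)>130,60)
c,i,d=load("w_stack"); P=cloud(c,d)
for u,v in [(264,157),(264,140),(264,135),(264,124),(264,119),(245,140)]: print(u,v,P[v,u].round(),i[v,u])
E
```

```text
w_tray 46 px [258.0, 30.0] 1305 poly centroid [570.  413.7] circ [570.  413.8] 23.5 rect [[569.96, 413.36], [45.45, 45.35], 0.08] zmed 45.2
w_tray 46 px [304.0, 30.0] 1320 poly centroid [569.9 358.4] circ [569.5 357.9] 23.8 rect [[570.05, 358.04], [45.46, 46.47], 0.08] zmed 45.2
w_tray 46 px [213.0, 77.0] 1158 poly centroid [517.  469.3] circ [517.  469.4] 23.7 rect [[516.82, 469.69], [46.04, 44.98], 88.68] zmed 45.1
w_tray 46 px [257.0, 77.0] 1119 poly centroid [516.6 413.9] circ [516.4 413.9] 23.2 rect [[516.9, 414.32], [44.84, 44.88], 0.07] zmed 45.2
w_tray 46 px [302.0, 77.0] 1146 poly centroid [516.4 358.4] circ [516.1 358.2] 23.7 rect [[516.42, 358.29], [44.06, 45.01], 1.69] zmed 45.2
w_tray 4 px [251.0, 101.0] 12718 poly centroid [476.8 419.5] circ [493.2 413.6] 132.7 rect [[494.33, 414.04], [172.27, 207.43], 89.72] zmed 3.2
w_nir 103 px [257.0, 147.0] 3200 poly centroid [645.1 129.7] circ [645.2 129.6] 40.9 rect [[645.04, 129.98], [81.01, 81.03], 47.01] zmed 102.2
w_nir 103 px [257.0, 149.0] 602 poly centroid [644.4 129.2] circ [644.7 129.6] 16.5 rect [[645.08, 129.86], [31.8
[... 730 characters left out ...]
, 46.11], 16.45] zmed 93.1
w_stack 94 px [295.0, 240.0] 221 poly centroid [ 306.1 -172.3] circ [ 306.2 -172.8] 12.1 rect [[306.36, -172.47], [21.97, 21.21], 0.2] zmed 94.1
w_stack 52 px [251.0, 15.0] 111 poly centroid [ 575.8 -114.5] circ [ 575.7 -114. ] 20.4 rect [[575.38, -113.96], [3.13, 40.71], 0.23] zmed 53.5
w_stack 52 px [264.0, 130.0] 315 poly centroid [ 443. -131.] circ [ 426.7 -129.6] 28.4 rect [[439.13, -130.17], [56.66, 30.24], 87.38] zmed 51.3
264 157 [ 428. -129.  139.] [141 157 157]
264 140 [ 444. -129.  126.] [187 205 206]
264 135 [ 443. -130.   93.] [95 94 94]
264 124 [ 450. -131.   52.] [21 20 20]
264 119 [ 454. -132.   31.] [61 63 62]
245 140 [ 437. -108.   93.] [61 60 61]
```

```bash
python3 -m handwheel '[[-0.0025,0.007,0.06,0,0,0,1],[-0.0025,0.007,0.12,0,0,0,1],[-0.0025,0.007,0.16,0,0,0,1],[-0.0025,0.007,0.185,0,0,0,1],[-0.0025,0.007,0.201,0,0,0,1],[-0.0025,0.007,0.201,0,0,0,1],[-0.0025,0.007,0.201,0,0,0,1]]'; python3 snap.py w_c1
python3 - <<'E'
from h import *
i,d=get_image("scene"); j,d=get_image("side")
a=cv2.resize(i[150:250,150:280],None,fx=4,fy=4,interpolation=2)[:,:400]; b=cv2.resize(j[130:230,250:350],None,fx=4,fy=4,interpolation=2)
cv2.imwrite("pics/c1.png",np.hstack([a,b]))
E
```

```text
clock: 5.78
position: [426.3, -131.0, 100.2]
ee_rot: [1.0, -0.0, 0.0, 0.0]
contact_force: [0.0, -0.7, 0.1]
gripper_width: 85.5
grasp_force: 0.0
w_c1 5.775 [ 426.3 -131.   100.2] [ 1.e+00 -4.e-04  4.e-04  1.e-04]
```

View pics/c1.png

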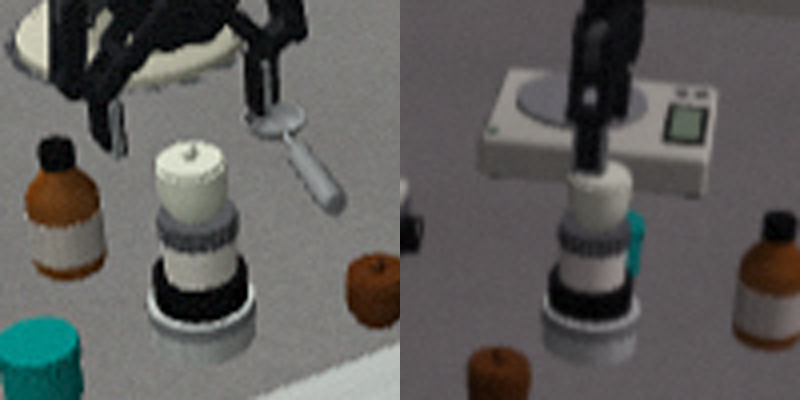

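```bash
python3 - <<'E'
from h import *
for n in("scene","side"):
    c=w2c(n)
    for p in [(426,-88,113),(426,-174,113),(426,-129,141),(426,-129,94)]: print(n,p,proj(c,p).round(1))
    i,d=get_image(n); P=cloud(c,d); 
    for u,v in ([(178,187),(180,183),(216,176),(199,190)] if n=="scene" else [(297,170),(298,165),(299,180)]): print(u,v,P[v,u].round())
st=read_state(); i,d=get_image("wrist"); c=w2c("wrist",st); P=cloud(c,d); cv2.imwrite("pics/c1w.png",i)
for p in [(426,-88,113),(426,-174,113),(426,-129,141)]: print(p,proj(c,p).round(1))
E
```

```text
scene (426, -88, 113) [213.7 191.1]
scene (426, -174, 113) [180.7 201.1]
scene (426, -129, 141) [197.5 185.7]
scene (426, -129, 94) [198.9 202.3]
178 187 [ 435. -180.  158.]
180 183 [ 437. -175.  168.]
216 176 [438. -85. 160.]
199 190 [ 434. -129.  133.]
side (426, -88, 113) [295.1 185.4]
side (426, -174, 113) [300.6 171.5]
side (426, -129, 141) [298.6 169.1]
side (426, -129, 94) [297.3 184.9]
297 170 [423. -77. 163.]
298 165 [421. -74. 179.]
299 180 [ 420. -109.  119.]
(426, -88, 113) [182.5 232.5]
(426, -174, 113) [336.2 232.4]
(426, -129, 141) [255.9 259.1]
```

View pics/c1w.png

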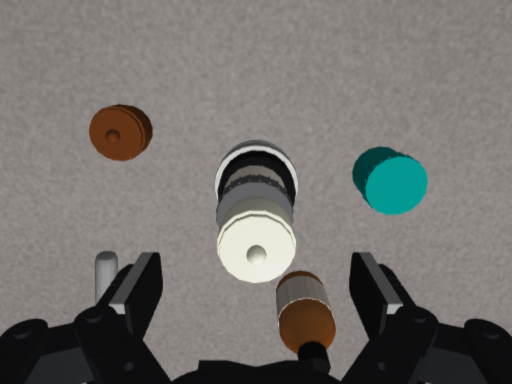

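```bash
python3 - <<'E'
from h import *
st=read_state(); i,d=get_image("wrist"); c=w2c("wrist",st); P=cloud(c,d)
print(st["position"],st["gripper_width"])
for u,v in [(155,258),(150,262),(140,275),(125,300),(357,258),(362,262),(375,280),(256,215),(256,256)]: print(u,v,P[v,u].round(),i[v,u],d[v,u])
h=np.array(camera_model("wrist")["hand_eye"]);print(h.round(3))
E
```

```text
[ 425.95000602 -130.35166026  100.23479645] 85.65796851495743
155 258 [ 511. -129.  280.] [14 14 14] 0.0
150 262 [438. -86. 163.] [11 11 11] 134.16124
140 275 [437. -85. 171.] [27 27 26] 126.68669
125 300 [437. -84. 186.] [45 45 44] 112.76686
357 258 [ 437. -172.  157.] [10  9  9] 139.65413
362 262 [ 437. -172.  162.] [12 11 12] 135.00447
375 280 [ 438. -173.  175.] [56 56 56] 122.78363
256 215 [ 444. -129.  130.] [104 116 116] 162.73268
256 256 [ 427. -129.  139.] [186 204 204] 159.83044
[[-0.00000e+00 -9.45000e-01 -3.27000e-01  8.49820e+01]
 [ 1.00000e+00 -1.00000e-03  1.00000e-03 -1.65300e+00]
 [-1.00000e-03 -3.27000e-01  9.45000e-01 -1.79275e+02]
 [ 0.00000e+00  0.00000e+00  0.00000e+00  1.00000e+00]]
```

The fingertips appear about 54 mm above the reported TCP, whereas I expected 13 mm when open. Before descending I'll back off, set the jaw to half and measure the tips.

```bash
python3 -m handwheel '[[0,0,-0.06,0,0,0,1],[0,0,-0.06,0,0,0,0],[0,0,-0.06,0,0,0,0],[0,0,-0.06,0,0,0,0],[0,0,-0.06,0,0,0,0],[0,0,-0.06,0,0,0,0]]'; cat > tips.py <<'E'
from h import *
st=read_state(); z=st["position"][2]; print(st["position"].round(1),st["gripper_width"].round(1))
for n in("scene","side","wrist"):
    c=w2c(n,st); i,d=get_image(n); P=cloud(c,d)
    x,y=st["position"][:2]
    m=(d>0)&(abs(P[...,0]-x)<25)&(abs(P[...,1]-y)<65)&(P[...,2]>z-15)&(P[...,2]<z+110)&(i.max(-1)<70)
    for s,nm in((m&(P[...,1]<y),"right"),(m&(P[...,1]>y),"left")):
        q=P[s]
        if len(q)>20: k=q[:,2]<np.percentile(q[:,2],1)+12; print(n,nm,"zmin",np.percentile(q[:,2],1).round(1),"x",q[k][:,0].min().round(),q[k][:,0].max().round(),"y",q[k][:,1].min().round(),q[k][:,1].max().round())
E
python3 tips.py; python3 -c "
from h import *
i,d=get_image('wrist');j,d=get_image('scene');cv2.imwrite('pics/c2.png',np.hstack([cv2.resize(i,(400,300)),cv2.resize(j[120:220,130:263],(400,300))]))"
```

```text
clock: 6.88
position: [425.4, -130.4, 159.2]
ee_rot: [1.0, 0.0, -0.001, 0.0]
contact_force: [-1.1, -0.6, 0.5]
gripper_width: 42.8
grasp_force: 0.0Traceback (most recent call last):
  File "tips.py", line 2, in <module>
    st=read_state(); z=st["position"][2]; print(st["position"].round(1),st["gripper_width"].round(1))
                                                                        ^^^^^^^^^^^^^^^^^^^^^^^^^
AttributeError: 'float' object has no attribute 'round'
```

View pics/c2.png

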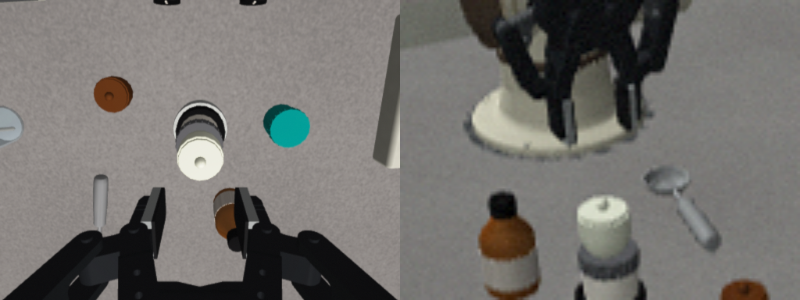

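```bash
sed -i 's/st\["gripper_width"\].round(1)/st["gripper_width"]/' tips.py; python3 tips.py
```

```text
[ 425.5 -130.4  159.4] 42.65258207868817
scene right zmin 206.8 x 418.0 437.0 y -165.0 -151.0
scene left zmin 201.9 x 415.0 440.0 y -109.0 -95.0
side right zmin 199.8 x 412.0 418.0 y -154.0 -145.0
side left zmin 200.7 x 415.0 433.0 y -106.0 -93.0
wrist right zmin 204.7 x 415.0 438.0 y -164.0 -150.0
wrist left zmin 205.3 x 415.0 438.0 y -108.0 -94.0
```

All three cameras put the tips 43 mm above the reported TCP at half opening and 54 mm when open. So the TCP readout is about 41 mm beyond the real fingertips. I'll work from the measured tips (shut: z+41).

```bash
python3 -m handwheel '[[0,0,0.01,0,0,0,1],[0,0,0.03,0,0,0,1],[0,0,0.04,0,0,0,1],[0,0,0.06,0,0,0,1],[0,0,0.085,0,0,0,1],[0,0,0.1,0,0,0,1],[0,0,0.1,0,0,0,1]]'; python3 tips.py;  python3 -c "
from h import *
i,d=get_image('side');j,d=get_image('scene');cv2.imwrite('pics/c3.png',np.hstack([cv2.resize(i[100:200,230:363],(400,300)),cv2.resize(j[140:240,130:263],(400,300))]))"
```

```text
clock: 8.0
position: [424.7, -130.4, 58.6]
ee_rot: [1.0, 0.0, -0.002, 0.0]
contact_force: [1.1, -0.9, 1.0]
gripper_width: 85.5
grasp_force: 0.0
[ 424.7 -130.4   58.6] 85.46834679937157
scene right zmin 44.9 x 404.0 449.0 y -160.0 -137.0
scene left zmin 45.4 x 428.0 448.0 y -126.0 -102.0
side right zmin 48.9 x 400.0 448.0 y -147.0 -136.0
side left zmin 44.4 x 401.0 449.0 y -126.0 -98.0
wrist right zmin 48.9 x 415.0 450.0 y -158.0 -131.0
wrist left zmin 48.8 x 421.0 450.0 y -130.0 -101.0
```

View pics/c3.png

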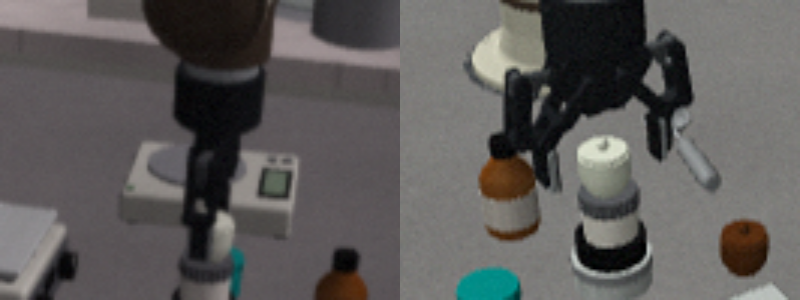

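The fingers now straddle the crucible with their tips just above the jar's cap. Closing.

```bash
python3 -m handwheel '[[0,0,0,0,0,0,-1],[0,0,0,0,0,0,-1],[0,0,0,0,0,0,-1],[0,0,0,0,0,0,-1],[0,0,0,0,0,0,-1],[0,0,0,0,0,0,-1],[0,0,0,0,0,0,-1]]'; python3 -m handwheel '[[0,0,-0.006,0,0,0,-1],[0,0,-0.02,0,0,0,-1],[0,0,-0.05,0,0,0,-1],[0,0,-0.08,0,0,0,-1],[0,0,-0.08,0,0,0,-1],[0,0,-0.08,0,0,0,-1]]'; python3 snap.py w_c4;python3 -c "
from h import *
i,d=get_image('side');j,d=get_image('scene');w,d=get_image('wrist');cv2.imwrite('pics/c4.png',np.hstack([cv2.resize(i[100:200,230:330],(260,260)),cv2.resize(j[140:240,140:240],(260,260)),cv2.resize(w,(280,260))]))"
```

```text
clock: 9.12
position: [426.1, -130.4, 60.2]
ee_rot: [1.0, 0.0, 0.0, 0.0]
contact_force: [-1.2, 0.0, 4.1]
gripper_width: 40.2
grasp_force: 60.8
clock: 9.88
position: [424.7, -130.2, 138.9]
ee_rot: [1.0, -0.0, -0.001, -0.0]
contact_force: [-0.3, 0.2, -0.8]
gripper_width: 40.1
grasp_force: 60.5
w_c4 9.875 [ 424.7 -130.2  138.9] [ 1.e+00 -2.e-04 -9.e-04 -3.e-04]
```

View pics/c4.png

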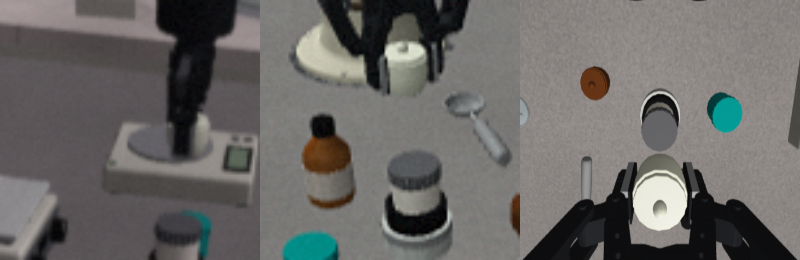

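The crucible is held upright and the jar stays on the stack. Measuring the crucible in hand and the jar.

```bash
sed -i 's/m\[270:\]=0/m[CUT:]=0/; s/^def load/CUT=270\ndef load/' meas.py; python3 - <<'E'
import meas; from meas import *
meas.CUT=384
# crucible top expected at 94+38+79=211
c,i,d=load("w_c4"); P=cloud(c,d); m=(d>0)&(i.min(-1)>110)&(abs(P[...,0]-426)<35)&(abs(P[...,1]+129)<30)&(P[...,2]>150)
print(np.percentile(P[m][:,2],[1,50,90,99]), P[m&(P[...,2]>205)][:,:2].mean(0), [np.ptp(P[m&(P[...,2]>205)][:,k]) for k in (0,1)])
comps("w_c4",94,4,lambda i:i.max(-1)<150,300)
comps("w_c4",211,6,lambda i:i.min(-1)>110,300)
E
```

```text
[202.58323318 209.71974775 210.81913477 218.34242241] [ 426.98542429 -128.69473642] [np.float64(40.723797412008196), np.float64(50.917501342600175)]
w_c4 94 px [255.0, 192.0] 3182 poly centroid [ 426.7 -128.3] circ [ 426.7 -128.4] 24.0 rect [[426.46, -128.26], [46.42, 46.94], 89.95] zmed 93.1
w_c4 211 px [256.0, 296.0] 6219 poly centroid [ 426.2 -128.8] circ [ 427.  -129.1] 20.8 rect [[426.14, -129.26], [39.05, 39.55], 23.88] zmed 209.7
```

```bash
python3 -m handwheel '[[0.04,0.002,0,0,0,0,-1],[0.095,0.005,0,0,0,0,-1],[0.15,0.007,0.0,0,0,0,-1],[0.2,0.01,0.02,0,0,0,-1],[0.2265,0.0108,0.045,0,0,0,-1],[0.2265,0.0108,0.07,0,0,0,-1],[0.2265,0.0108,0.08,0,0,0,-1],[0.2265,0.0108,0.08,0,0,0,-1],[0.2265,0.0108,0.08,0,0,0,-1]]'; python3 snap.py w_c5; python3 - <<'E'
import meas; from meas import *
meas.CUT=384
comps("w_c5",82,5,lambda i:i.min(-1)>100,2000)
comps("w_c5",131,6,lambda i:i.min(-1)>110,300)
E
```

```text
clock: 11.2
position: [652.8, -141.2, 61.2]
ee_rot: [1.0, 0.0, 0.001, 0.0]
contact_force: [0.1, 0.4, -0.2]
gripper_width: 40.6
grasp_force: 60.5
w_c5 11.2 [ 652.8 -141.2   61.2] [1.0e+00 3.0e-04 1.2e-03 2.0e-04]
w_c5 82 px [255.0, 185.0] 37819 poly centroid [ 679.2 -139.6] circ [ 666.3 -139.5] 84.9 rect [[666.48, -139.67], [132.93, 106.65], 90.0] zmed 81.1
w_c5 131 px [256.0, 297.0] 5939 poly centroid [ 652.  -139.7] circ [ 653.1 -139.9] 21.2 rect [[651.98, -139.69], [39.89, 39.04], 2.8] zmed 131.9
```

```bash
python3 -m handwheel '[[0,0,0.005,0,0,0,-1],[0,0,0.008,0,0,0,-1],[0,0,0.0095,0,0,0,-1],[0,0,0.0105,0,0,0,-1],[0,0,0.0105,0,0,0,-1]]'; python3 -m handwheel '[[0,0,0.001,0,0,0,-1],[0,0,0.002,0,0,0,-1],[0,0,0.002,0,0,0,-1]]'
```

```text
clock: 11.88
position: [652.1, -141.1, 49.1]
ee_rot: [1.0, 0.0, -0.0, 0.0]
contact_force: [-0.9, -0.7, 0.5]
gripper_width: 40.0
grasp_force: 60.5
clock: 12.25
position: [652.4, -141.2, 48.3]
ee_rot: [1.0, 0.0, 0.0, 0.0]
contact_force: [-2.0, 0.8, 5.4]
gripper_width: 40.3
grasp_force: 61.0
```

Contact on the plate (5.4 N). Releasing and returning to the jar.

```bash
python3 -m handwheel '[[0,0,0,0,0,0,-0.2],[0,0,0,0,0,0,0.3],[0,0,0,0,0,0,0.6],[0,0,0,0,0,0,1],[0,0,0,0,0,0,1],[0,0,-0.02,0,0,0,1],[0,0,-0.06,0,0,0,1],[0,0,-0.09,0,0,0,1],[0,0,-0.09,0,0,0,1]]'; python3 snap.py w_c6; python3 - <<'E'
import meas; from meas import *
meas.CUT=384
comps("w_c6",120,6,lambda i:i.min(-1)>110,300)
E
python3 -m handwheel '[[-0.05,-0.002,0,0,0,0,1],[-0.1,-0.005,0,0,0,0,1],[-0.15,-0.008,0,0,0,0,1],[-0.2,-0.01,0,0,0,0,1],[-0.227,-0.012,0.03,0,0,0,1],[-0.227,-0.012,0.07,0,0,0,1],[-0.227,-0.012,0.1,0,0,0,1],[-0.227,-0.012,0.1,0,0,0,1],[-0.227,-0.012,0.1,0,0,0,1]]'
```

```text
clock: 13.38
position: [654.1, -141.3, 140.6]
ee_rot: [1.0, 0.0, 0.003, 0.0]
contact_force: [0.2, -0.1, 0.1]
gripper_width: 85.1
grasp_force: 0.0
w_c6 13.375 [ 654.1 -141.3  140.6] [1.0e+00 3.0e-04 3.3e-03 3.0e-04]
w_c6 120 px [256.0, 210.0] 2453 poly centroid [ 652.7 -139.9] circ [ 653.5 -139.8] 20.5 rect [[653.38, -140.01], [39.2, 40.15], 48.48] zmed 119.1
clock: 14.55
position: [425.6, -129.2, 37.6]
ee_rot: [1.0, 0.0, 0.0, 0.0]
contact_force: [0.3, -0.1, 1.0]
gripper_width: 85.4
grasp_force: 0.0
```

```bash
python3 -m handwheel '[[0,0,0.012,0,0,0,1],[0,0,0.022,0,0,0,1],[0,0,0.023,0,0,0,-1],[0,0,0.023,0,0,0,-1],[0,0,0.023,0,0,0,-1],[0,0,0.023,0,0,0,-1],[0,0,0.023,0,0,0,-1],[0,0,0.023,0,0,0,-1],[0,0,0.023,0,0,0,-1]]';  python3 -m handwheel '[[0,0,-0.006,0,0,0,-1],[0,0,-0.02,0,0,0,-1],[0,0,-0.06,0,0,0,-1],[0,0,-0.1,0,0,0,-1],[0,0,-0.14,0,0,0,-1],[0,0,-0.14,0,0,0,-1]]'; python3 snap.py w_j1; python3 - <<'E'
import meas; from meas import *
meas.CUT=384
comps("w_j1",234,9,lambda i:i.max(-1)>50,1000)
comps("w_j1",52,5,lambda i:i.min(-1)>0,300)
comps("w_j1",30,5,lambda i:i.min(-1)>0,300)
c,i,d=load("w_j1"); P=cloud(c,d); print(P[280:340:15,256].round(1), P[150:230:10,256].round(1))
E
```

```text
clock: 15.68
position: [425.6, -129.1, 14.5]
ee_rot: [1.0, 0.0, 0.0, 0.0]
contact_force: [0.2, 1.0, 3.6]
gripper_width: 47.2
grasp_force: 61.4
clock: 16.42
position: [426.9, -129.2, 157.2]
ee_rot: [1.0, 0.0, 0.003, -0.0]
contact_force: [0.5, 0.3, -0.2]
gripper_width: 47.0
grasp_force: 61.7
w_j1 16.425 [ 426.9 -129.2  157.2] [ 1.0e+00  2.0e-04  3.4e-03 -0.0e+00]
w_j1 234 px [256.0, 308.0] 10724 poly centroid [ 426.2 -127.8] circ [ 427.  -128.4] 25.4 rect [[425.93, -127.79], [48.21, 48.1], 14.11] zmed 235.7
w_j1 52 px [257.0, 173.0] 3112 poly centroid [ 426.2 -129.4] circ [ 426.2 -129.3] 29.2 rect [[426.28, -129.51], [56.74, 56.98], 89.98] zmed 50.8
w_j1 30 px [503.0, 165.0] 849 poly centroid [ 423.3 -365.1] circ [ 431.2 -364.9] 58.0 rect [[431.2, -364.98], [115.67, 9.42], 4.1] zmed 30.5
w_j1 30 px [256.0, 148.0] 517 poly centroid [ 445.2 -128.1] circ [ 427.1 -128.7] 33.3 rect [[439.88, -127.88], [36.58, 66.12], 4.49] zmed 29.1
[[ 441.3 -127.8  236.2]
 [ 434.4 -127.8  235.4]
 [ 427.5 -127.8  235.1]
 [ 420.8 -127.8  235.2]] [[ 447.8 -128.2   52.6]
 [ 438.5 -128.2   51.2]
 [ 429.1 -128.2   50.8]
 [ 419.4 -128.2   49.9]
 [ 409.8 -128.2   50. ]
 [ 400.9 -128.2   52.4]
 [ 368.4 -128.3   -1.2]
 [ 449.4 -127.9  202.9]]
```

```bash
python3 -m handwheel '[[0,-0.04,0,0,0,0,-1],[0,-0.1,0,0,0,0,-1],[0.0,-0.16,0,0,0,0,-1],[0.0,-0.22,0,0,0,0,-1],[0.0,-0.28,0,0,0,0,-1],[0.01,-0.34,0,0,0,0,-1],[0.0174,-0.4,0,0,0,0,-1],[0.0174,-0.46,0,0,0,0,-1],[0.0174,-0.51,0.03,0,0,0,-1],[0.0174,-0.535,0.08,0,0,0,-1]]';  python3 -m handwheel '[[0.001,-0.007,0.02,0,0,0,-1],[0.001,-0.007,0.05,0,0,0,-1],[0.001,-0.007,0.08,0,0,0,-1],[0.001,-0.007,0.08,0,0,0,-1],[0.001,-0.007,0.08,0,0,0,-1]]'; python3 snap.py w_j2; python3 - <<'E'
import meas; from meas import *
meas.CUT=384
comps("w_j2",74,12,lambda i:i.max(-1)>40,3000)
comps("w_j2",46,4,lambda i:i.max(-1)<105,600)
c,i,d=load("w_j2"); P=cloud(c,d); print(P[280:340:15,256].round(1))
E
```

```text
clock: 17.73
position: [442.2, 408.8, 72.7]
ee_rot: [1.0, 0.001, 0.0, -0.001]
contact_force: [0.7, -0.1, -2.2]
gripper_width: 47.0
grasp_force: 61.9
clock: 18.35
position: [444.2, 413.0, -4.7]
ee_rot: [1.0, 0.0, 0.001, -0.0]
contact_force: [-0.2, -0.2, -0.3]
gripper_width: 46.4
grasp_force: 61.9
w_j2 18.35 [444.2 413.   -4.7] [ 1.e+00  1.e-04  6.e-04 -5.e-04]
w_j2 74 px [257.0, 306.0] 11119 poly centroid [446.1 414.1] circ [447.6 413.7] 26.3 rect [[446.12, 414.55], [49.27, 47.4], 11.42] zmed 73.8
w_j2 46 px [257.0, 8.0] 1334 poly centroid [549.9 413.9] circ [552.  413.8] 15.0 rect [[549.01, 413.81], [30.0, 6.84], 89.99] zmed 45.0
w_j2 46 px [414.0, 8.0] 1414 poly centroid [549.8 359.3] circ [552.3 359.5] 16.9 rect [[548.99, 359.54], [33.81, 6.84], 89.99] zmed 45.0
w_j2 46 px [111.0, 101.0] 12366 poly centroid [517.1 469. ] circ [516.9 468.8] 24.1 rect [[517.22, 468.9], [46.23, 47.45], 6.41] zmed 45.1
w_j2 46 px [257.0, 102.0] 11997 poly centroid [516.9 414.1] circ [516.9 414. ] 23.5 rect [[516.82, 414.1], [46.27, 46.3], 7.14] zmed 45.1
w_j2 46 px [402.0, 103.0] 12325 poly centroid [516.6 359.1] circ [516.6 359.2] 24.0 rect [[516.7, 359.34], [47.6, 46.56], 83.71] zmed 45.2
[[458.5 414.3  73.4]
 [452.  414.3  73.3]
 [445.2 414.3  73.2]
 [439.2 414.3  74.1]]
```

View pics/w_j2.png

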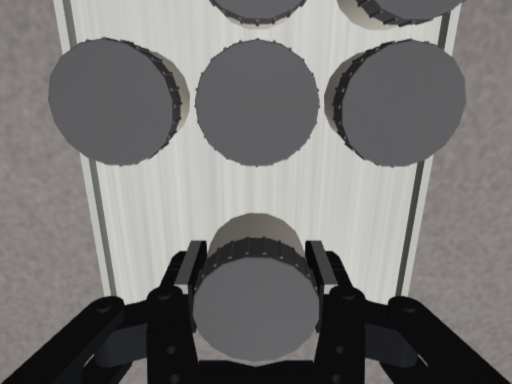

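The jar is held upright in the middle of the row at (257,300), level with the middle jar (257,102). Lowering it.

```bash
python3 -m handwheel '[[0,0,0.01,0,0,0,-1],[0,0,0.02,0,0,0,-1],[0,0,0.024,0,0,0,-1],[0,0,0.026,0,0,0,-1],[0,0,0.0275,0,0,0,-1],[0,0,0.0275,0,0,0,-1]]';  python3 -m handwheel '[[0,0,0.001,0,0,0,-1],[0,0,0.002,0,0,0,-1],[0,0,0.002,0,0,0,-1]]'
```

```text
clock: 19.15
position: [443.5, 413.0, -33.2]
ee_rot: [1.0, 0.0, 0.0, -0.0]
contact_force: [0.1, 0.6, -1.1]
gripper_width: 47.1
grasp_force: 62.0
clock: 19.52
position: [443.6, 413.1, -33.4]
ee_rot: [1.0, 0.0, 0.0, -0.0]
contact_force: [-3.4, -1.9, 8.6]
gripper_width: 46.8
grasp_force: 62.4
```

```bash
python3 -m handwheel '[[0,0,0,0,0,0,-0.1],[0,0,0,0,0,0,0.3],[0,0,0,0,0,0,0.6],[0,0,0,0,0,0,1],[0,0,0,0,0,0,1],[0,0,-0.03,0,0,0,1],[0,0,-0.08,0,0,0,1],[0,0,-0.13,0,0,0,1],[0,0,-0.13,0,0,0,1]]'; python3 snap.py w_j3; python3 - <<'E'
import meas; from meas import *
meas.CUT=384
comps("w_j3",46,4,lambda i:i.max(-1)<105,600)
E
python3 -m handwheel '[[-0.01,0.06,-0.03,0,0,0,1],[-0.018,0.12,-0.03,0,0,0,1],[-0.018,0.18,-0.03,0,0,0,1],[-0.018,0.24,-0.03,0,0,0,1],[-0.018,0.3,-0.03,0,0,0,1],[-0.018,0.36,-0.03,0,0,0,1],[-0.018,0.42,-0.03,0,0,0,1],[-0.018,0.48,-0.03,0,0,0,1],[-0.018,0.53,-0.02,0,0,0,1],[-0.018,0.543,0.03,0,0,0,1]]'
```

```text
clock: 20.65
position: [445.5, 415.5, 99.8]
ee_rot: [1.0, 0.0, 0.003, -0.004]
contact_force: [-0.2, 0.2, -0.8]
gripper_width: 85.1
grasp_force: 0.0
w_j3 20.65 [445.5 415.5  99.8] [ 1.0e+00  5.0e-04  3.2e-03 -4.1e-03]
w_j3 46 px [262.0, 20.0] 2807 poly centroid [561.7 413.8] circ [568.9 413.6] 23.5 rect [[559.88, 413.5], [46.6, 26.57], 89.95] zmed 45.1
w_j3 46 px [349.0, 20.0] 2862 poly centroid [561.7 358.4] circ [569.1 358.2] 23.7 rect [[559.85, 358.11], [47.03, 26.53], 89.95] zmed 45.2
w_j3 46 px [179.0, 92.0] 3819 poly centroid [517.  469.3] circ [516.7 469.2] 23.8 rect [[517.0, 469.66], [46.4, 46.02], 87.67] zmed 45.1
w_j3 46 px [261.0, 93.0] 3769 poly centroid [516.7 414. ] circ [516.8 414.1] 23.5 rect [[517.0, 413.82], [45.84, 46.33], 0.09] zmed 45.1
w_j3 46 px [342.0, 93.0] 3877 poly centroid [516.5 358.7] circ [516.4 358.6] 23.9 rect [[516.71, 358.68], [46.28, 46.91], 6.73] zmed 45.2
w_j3 46 px [259.0, 191.0] 2864 poly centroid [445.5 414.7] circ [445.6 414.7] 23.7 rect [[445.32, 414.87], [45.36, 46.64], 0.14] zmed 45.2
clock: 21.95
position: [427.2, -132.5, 65.1]
ee_rot: [1.0, -0.002, 0.003, 0.0]
contact_force: [0.5, -0.2, -0.9]
gripper_width: 85.4
grasp_force: 0.0
```

```bash
python3 -m handwheel '[[0,0,0,0,0,0,1],[0,0,0.03,0,0,0,1],[0,0,0.055,0,0,0,1],[0,0,0.07,0,0,0,1],[0,0,0.077,0,0,0,1],[0,0,0.077,0,0,0,1]]';  python3 tips.py | tail -2
```

```text
clock: 22.7
position: [426.0, -129.7, -11.9]
ee_rot: [1.0, 0.001, 0.0, 0.0]
contact_force: [0.7, -0.4, 0.7]
gripper_width: 85.3
grasp_force: 0.0
wrist right zmin 36.2 x 415.0 451.0 y -183.0 -141.0
wrist left zmin 32.6 x 416.0 451.0 y -116.0 -74.0
```

```bash
python3 -m handwheel '[[0,0,0.001,0,0,0,-1],[0,0,0.001,0,0,0,-1],[0,0,0.001,0,0,0,-1],[0,0,0.001,0,0,0,-1],[0,0,0.001,0,0,0,-1],[0,0,0.001,0,0,0,-1]]';  python3 -m handwheel '[[0,0,-0.004,0,0,0,-1],[0,0,-0.015,0,0,0,-1],[0,0,-0.05,0,0,0,-1],[0,0,-0.1,0,0,0,-1],[0,0,-0.15,0,0,0,-1],[0,0,-0.15,0,0,0,-1],[0,0,-0.15,0,0,0,-1]]'; python3 snap.py w_k1; python3 - <<'E'
import meas; from meas import *
meas.CUT=384
comps("w_k1",202,6,lambda i:i.max(-1)>0,1000)
comps("w_k1",30,5,lambda i:i.min(-1)>0,300)
c,i,d=load("w_k1"); P=cloud(c,d); print(P[260:340:10,256].round(1),P[300,180:330:20].round(1))
E
```

```text
clock: 23.6
position: [426.6, -130.5, -11.7]
ee_rot: [1.0, 0.001, 0.001, 0.0]
contact_force: [-1.8, -0.8, 10.6]
gripper_width: 56.3
grasp_force: 68.1
clock: 24.48
position: [424.7, -130.0, 136.5]
ee_rot: [1.0, -0.0, -0.0, -0.0]
contact_force: [0.3, 0.3, -0.5]
gripper_width: 56.5
grasp_force: 63.9
w_k1 24.475 [ 424.7 -130.   136.5] [ 1.e+00 -1.e-04 -3.e-04 -3.e-04]
w_k1 202 px [255.0, 282.0] 14501 poly centroid [ 427.3 -128.4] circ [ 428.  -128.2] 43.4 rect [[429.42, -128.11], [66.28, 62.82], 47.62] zmed 199.1
w_k1 30 px [256.0, 170.0] 4177 poly centroid [ 425.  -129.3] circ [ 425.1 -129.2] 33.8 rect [[425.39, -129.31], [66.0, 66.38], 89.96] zmed 29.2
[[ 437.6 -128.6  198.8]
 [ 432.4 -128.6  198. ]
 [ 427.8 -128.6  198.4]
 [ 422.  -128.6  197.3]
 [ 417.1 -128.6  197.5]
 [ 413.2 -128.6  199.1]
 [ 408.3 -128.6  199.5]
 [ 402.4 -128.6  198.9]] [[ 429.7 -100.4  213.6]
 [ 418.3 -104.9  199. ]
 [ 418.3 -113.4  199. ]
 [ 417.9 -121.8  198.5]
 [ 417.5 -130.3  198. ]
 [ 417.9 -138.8  198.5]
 [ 418.4 -147.2  199.2]
 [ 418.3 -155.7  199. ]]
```

View pics/w_k1.png

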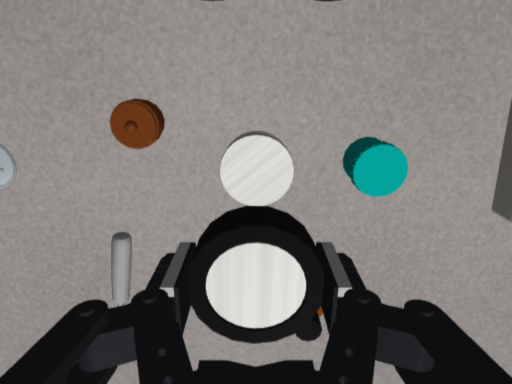

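The cup is held level, with its disc at (256,285) and the tin left at (257,171). Moving over the analyser.

```bash
python3 -m handwheel '[[0.02,-0.03,0,0,0,0,-1],[0.06,-0.07,0,0,0,0,-1],[0.1,-0.118,0,0,0,0,-1],[0.14,-0.165,0,0,0,0,-1],[0.18,-0.212,0,0,0,0,-1],[0.21,-0.25,0,0,0,0,-1],[0.218,-0.259,0.03,0,0,0,-1],[0.218,-0.259,0.05,0,0,0,-1],[0.218,-0.259,0.05,0,0,0,-1],[0.218,-0.259,0.05,0,0,0,-1]]'; python3 snap.py w_k2; python3 - <<'E'
import meas; from meas import *
meas.CUT=384
comps("w_k2",103,4,lambda i:i.max(-1)<60,500)
for t,z in(("w_k1",199.5),("w_k2",0)):
    c,i,d=load(t); P=cloud(c,d); zz=P[285,256,2]+0.5
    m=(i.min(-1)>120).astype(np.uint8); n,l,s,ce=cv2.connectedComponentsWithStats(m); j=l[285,256]
    ct=max(cv2.findContours((l==j).astype(np.uint8),0,1)[0],key=len); q=np.array([ray(c,*p,zz)[:2] for p in ct[:,0].astype(float)],np.float32)
    print(t,zz,cv2.minEnclosingCircle(q),np.load(t+".npz")["position"])
E
```

```text
clock: 25.78
position: [643.6, 128.6, 86.5]
ee_rot: [1.0, 0.0, -0.0, 0.0]
contact_force: [-0.2, 0.2, -0.6]
gripper_width: 56.2
grasp_force: 63.9
w_k2 25.775 [643.6 128.6  86.5] [ 1.e+00  2.e-04 -2.e-04  4.e-04]
w_k2 103 px [257.0, 197.0] 7123 poly centroid [665.4 129.4] circ [646.  129.7] 41.1 rect [[663.22, 129.66], [81.83, 47.19], 89.95] zmed 102.1
w_k1 198.88433517536316 ((424.6699523925781, -128.42202758789062), 21.081085205078125) [ 424.71070132 -129.98274434  136.50090146]
w_k2 148.98443172242878 ((643.5813598632812, 130.25303649902344), 20.962915420532227) [643.60819383 128.61169633  86.54273439]
```

```bash
python3 -m handwheel '[[0.0015,0,0.01,0,0,0,-1],[0.0015,0,0.018,0,0,0,-1],[0.0015,0,0.021,0,0,0,-1],[0.0015,0,0.023,0,0,0,-1],[0.0015,0,0.0235,0,0,0,-1],[0.0015,0,0.0235,0,0,0,-1]]';  python3 -m handwheel '[[0,0,0.001,0,0,0,-1],[0,0,0.002,0,0,0,-1],[0,0,0.002,0,0,0,-1]]'
```

```text
clock: 26.58
position: [645.1, 129.0, 63.4]
ee_rot: [1.0, 0.0, 0.0, -0.0]
contact_force: [0.0, 0.1, -0.7]
gripper_width: 56.3
grasp_force: 63.9
clock: 26.95
position: [645.1, 128.9, 61.4]
ee_rot: [1.0, 0.0, 0.0, -0.0]
contact_force: [-0.6, 0.2, 0.0]
gripper_width: 56.4
grasp_force: 64.5
```

```bash
python3 -m handwheel '[[0,0,0.001,0,0,0,-1],[0,0,0.001,0,0,0,-1]]'; python3 -m handwheel '[[0,0,0.0005,0,0,0,-1],[0,0,0.0005,0,0,0,-1]]'
```

```text
clock: 27.2
position: [645.1, 128.9, 61.4]
ee_rot: [1.0, 0.0, 0.0, 0.0]
contact_force: [-2.1, 0.2, 5.1]
gripper_width: 56.2
grasp_force: 66.9
clock: 27.45
position: [645.1, 128.9, 61.4]
ee_rot: [1.0, 0.0, 0.0, 0.0]
contact_force: [-3.2, 0.3, 7.4]
gripper_width: 56.3
grasp_force: 67.9
```

```bash
python3 -m handwheel '[[0,0,0,0,0,0,0.4],[0,0,0,0,0,0,0.7],[0,0,0,0,0,0,1],[0,0,0,0,0,0,1],[0,0,-0.03,0,0,0,1],[0,0,-0.08,0,0,0,1],[0,0,-0.1,0,0,0,1],[0,0,-0.1,0,0,0,1]]'; python3 snap.py w_k3; python3 - <<'E'
from meas import *
t="w_k3"; c,i,d=load(t); p=[int(x) for x in proj(c,(645,129.7,125)).round()]; P=cloud(c,d); print(p,P[p[1],p[0]])
m=(i.min(-1)>120).astype(np.uint8); n,l,s,ce=cv2.connectedComponentsWithStats(m); j=l[p[1],p[0]]
ct=max(cv2.findContours((l==j).astype(np.uint8),0,1)[0],key=len); q=np.array([ray(c,*p,124.5)[:2] for p in ct[:,0].astype(float)],np.float32)
print(cv2.minEnclosingCircle(q))
E
python3 -m handwheel '[[-0.04,0.04,0,0,0,0,1],[-0.08,0.09,0,0,0,0,1],[-0.12,0.14,0,0,0,0,1],[-0.16,0.187,0,0,0,0,1],[-0.2,0.235,0,0,0,0,1],[-0.2195,0.259,0.03,0,0,0,1],[-0.2195,0.259,0.08,0,0,0,1],[-0.2195,0.259,0.14,0,0,0,1],[-0.2195,0.259,0.17,0,0,0,1],[-0.2195,0.259,0.17,0,0,0,1]]'
```

```text
clock: 28.45
position: [646.0, 129.3, 161.6]
ee_rot: [1.0, 0.0, 0.002, -0.001]
contact_force: [0.3, 0.1, -0.9]
gripper_width: 85.3
grasp_force: 0.0
w_k3 28.45 [646.  129.3 161.6] [ 1.0e+00  1.0e-04  1.9e-03 -9.0e-04]
[257, 202] [644.03093063 129.8144639  123.43374109]
((645.3970947265625, 130.60565185546875), 20.764272689819336)
clock: 29.75
position: [422.0, -130.4, -13.2]
ee_rot: [1.0, -0.0, -0.005, 0.0]
contact_force: [1.0, 0.2, 0.8]
gripper_width: 85.7
grasp_force: 0.0
```

```bash
python3 -m handwheel '[[0,0,0,0,0,0,1],[0,0,0.012,0,0,0,1],[0,0,0.022,0,0,0,1],[0,0,0.029,0,0,0,1],[0,0,0.029,0,0,0,1],[0,0,0.029,0,0,0,1]]'; python3 tips.py
```

```text
clock: 30.5
position: [425.7, -130.2, -39.2]
ee_rot: [1.0, 0.0, 0.0, 0.0]
contact_force: [-0.3, -0.0, 0.4]
gripper_width: 85.3
grasp_force: 0.0
[ 425.7 -130.2  -39.2] 85.3365353747894
scene right zmin 1.7 x 403.0 422.0 y -178.0 -170.0
scene left zmin 13.1 x 414.0 449.0 y -110.0 -74.0
side left zmin 3.7 x 416.0 450.0 y -116.0 -79.0
wrist right zmin 13.9 x 415.0 451.0 y -193.0 -150.0
wrist left zmin 12.5 x 415.0 451.0 y -110.0 -72.0
```

```bash
python3 -m handwheel '[[0,0,0.004,0,0,0,1],[0,0,0.004,0,0,0,-1],[0,0,0.004,0,0,0,-1],[0,0,0.004,0,0,0,-1],[0,0,0.004,0,0,0,-1],[0,0,0.004,0,0,0,-1],[0,0,0.004,0,0,0,-1]]';  python3 -m handwheel '[[0,0,-0.004,0,0,0,-1],[0,0,-0.015,0,0,0,-1],[0,0,-0.05,0,0,0,-1],[0,0,-0.1,0,0,0,-1],[0,0,-0.15,0,0,0,-1],[0,0,-0.15,0,0,0,-1],[0,0,-0.15,0,0,0,-1]]'; cat > tin.py <<'E'
from meas import *
import sys
t,x,y,z=sys.argv[1],*map(float,sys.argv[2:])
c,i,d=load(t); P=cloud(c,d); u,v=[int(k) for k in proj(c,(x,y,z)).round()]; zz=P[v,u,2]+.8
m=((i.min(-1)>90)&(abs(P[...,2]-zz)<8)).astype(np.uint8); n,l,s,ce=cv2.connectedComponentsWithStats(m); j=l[v,u]
ct=max(cv2.findContours((l==j).astype(np.uint8),0,1)[0],key=len); q=np.array([ray(c,*p,zz)[:2] for p in ct[:,0].astype(float)],np.float32)
print("top z",zz,"circ",cv2.minEnclosingCircle(q),cv2.minAreaRect(q), "tilt pts",P[v-20,u].round(1),P[v+20,u].round(1),P[v,u-30].round(1),P[v,u+30].round(1))
E
python3 snap.py w_t1; python3 tin.py w_t1 425 -129 180
```

```text
clock: 31.52
position: [425.5, -130.1, -43.1]
ee_rot: [1.0, 0.0, -0.0, 0.0]
contact_force: [-1.7, 1.6, 5.1]
gripper_width: 66.2
grasp_force: 66.7
clock: 32.4
position: [424.7, -130.0, 106.5]
ee_rot: [1.0, -0.0, -0.0, -0.0]
contact_force: [-0.4, 0.4, -0.9]
gripper_width: 66.4
grasp_force: 67.2
w_t1 32.4 [ 424.7 -130.   106.5] [ 1.e+00 -2.e-04 -2.e-04 -3.e-04]
top z 179.40078400363524 circ ((424.7237548828125, -128.4628143310547), 33.4154167175293) ((425.89508056640625, -128.73281860351562), (65.9181137084961, 64.2596206665039), 77.95500946044922) tilt pts [ 432.4 -129.   177.6] [ 413.9 -129.1  178.2] [ 423.4 -117.3  178. ] [ 424.2 -140.7  178.9]
```

View pics/w_t1.png

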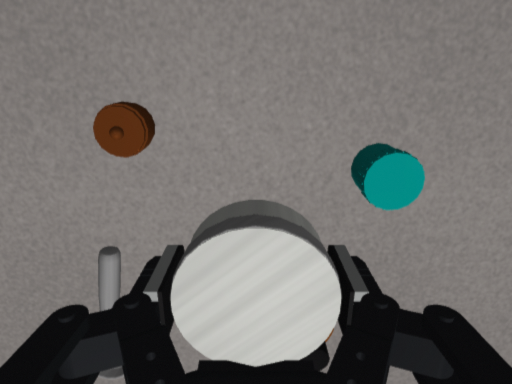

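The tin is held level at (256,295). Moving to the balance.

```bash
python3 -m handwheel '[[0.01,0.04,0,0,0,0,-1],[0.02,0.095,0,0,0,0,-1],[0.03,0.15,0,0,0,0,-1],[0.045,0.21,0,0,0,0,-1],[0.055,0.265,0,0,0,0,-1],[0.063,0.3,0.02,0,0,0,-1],[0.063,0.307,0.055,0,0,0,-1],[0.063,0.307,0.08,0,0,0,-1],[0.063,0.307,0.08,0,0,0,-1],[0.063,0.307,0.08,0,0,0,-1]]'; python3 snap.py w_t2; python3 tin.py w_t2 487 -436 98
```

```text
clock: 33.7
position: [488.8, -437.2, 26.6]
ee_rot: [1.0, 0.0, -0.0, 0.0]
contact_force: [0.0, -0.7, -1.0]
gripper_width: 66.7
grasp_force: 67.3
w_t2 33.7 [ 488.8 -437.2   26.6] [ 1.e+00  4.e-04 -3.e-04  1.e-04]
top z 100.20946526623321 circ ((489.4015197753906, -435.6351013183594), 33.09006881713867) ((490.43853759765625, -435.2906799316406), (63.541011810302734, 65.57666015625), 11.944535255432129) tilt pts [ 497.1 -435.8   99.1] [ 477.5 -435.8   98.3] [ 487.4 -424.1   98.6] [ 487.3 -447.6   98.4]
```

```bash
python3 -m handwheel '[[-0.001,0,0.008,0,0,0,-1],[-0.001,0,0.014,0,0,0,-1],[-0.001,0,0.018,0,0,0,-1],[-0.001,0,0.0195,0,0,0,-1],[-0.001,0,0.0205,0,0,0,-1],[-0.001,0,0.0205,0,0,0,-1]]';  python3 -m handwheel '[[0,0,0.001,0,0,0,-1],[0,0,0.0015,0,0,0,-1],[0,0,0.0015,0,0,0,-1]]'
```

```text
clock: 34.5
position: [487.7, -437.2, 6.3]
ee_rot: [1.0, 0.0, 0.0, 0.0]
contact_force: [0.0, 0.5, -0.7]
gripper_width: 66.8
grasp_force: 67.3
clock: 34.88
position: [487.7, -437.2, 5.0]
ee_rot: [1.0, 0.0, 0.0, 0.0]
contact_force: [0.5, -0.8, 1.0]
gripper_width: 66.6
grasp_force: 67.4
```

```bash
python3 -m handwheel '[[0,0,0.001,0,0,0,-1],[0,0,0.001,0,0,0,-1]]'
```

```text
clock: 35.12
position: [487.7, -437.2, 5.0]
ee_rot: [1.0, 0.0, 0.0, 0.0]
contact_force: [-1.6, 2.2, 6.2]
gripper_width: 67.0
grasp_force: 67.6
```

Contact. Releasing, raising and checking all places.

```bash
python3 -m handwheel '[[0,0,0,0,0,0,0.7],[0,0,0,0,0,0,1],[0,0,0,0,0,0,1],[0,0,0,0,0,0,1],[0,0,-0.03,0,0,0,1],[0,0,-0.08,0,0,0,1],[0,0,-0.14,0,0,0,1],[0,0,-0.18,0,0,0,1],[0,0,-0.18,0,0,0,1],[0,0,-0.18,0,0,0,1]]'; python3 snap.py w_t3; python3 tin.py w_t3 487 -436 78; python3 -c "
from h import *
i,d=get_image('side');j,d=get_image('scene');cv2.imwrite('pics/end.png',np.hstack([cv2.resize(i,(400,300)),cv2.resize(j,(400,300))]))"
```

```text
clock: 36.38
position: [487.1, -436.6, 182.9]
ee_rot: [1.0, -0.0, -0.0, -0.001]
contact_force: [-0.2, 0.3, -0.4]
gripper_width: 85.4
grasp_force: 0.0
w_t3 36.375 [ 487.1 -436.6  182.9] [ 1.e+00 -0.e+00 -4.e-04 -6.e-04]
top z 77.9097487183531 circ ((487.39178466796875, -435.8142395019531), 33.7176399230957) ((487.30316162109375, -435.59674072265625), (66.42648315429688, 66.18114471435547), 89.97950744628906) tilt pts [ 505.2 -436.4   77.2] [ 467.5 -436.4   76.5] [ 486.7 -409.4   76.5] [ 487.  -463.3   77.6]
```

View pics/end.png

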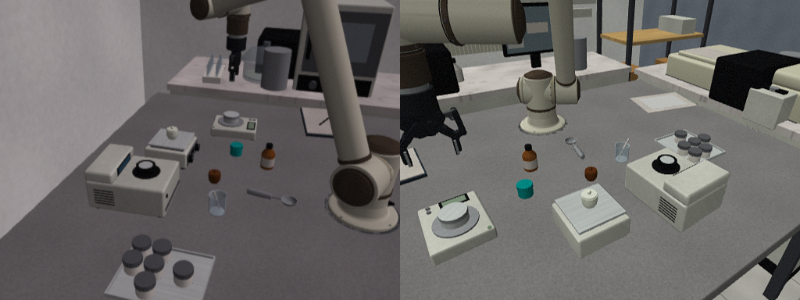

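The side view shows all four upright in place: crucible (172,131), jar (183,270), cup (146,168) and tin (231,119). The beaker and bottle are undisturbed and the gripper is clear.

```bash
python3 -c "
from bench import *
print(job_done())"
```

```text
the job is handed in; nothing more can be done
None
```

I set the crucible, jar, cup and tin upright on the hotplate, tray, analyser and balance, each within about 2 mm of its point by the wrist camera, left the beaker and bottle untouched, and handed the job in at about 36 s; no verdict was returned.

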